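Tighten the switch nut, refit the conveyor knob and hold it pressed

ROBOT

A 6-joint arm with a two-finger parallel gripper is mounted at the origin on the work surface. World frame = base frame: x ahead of the robot, y to its left, z up, the work surface at z = 0. Lengths are in m, angles in rad, forces in N, time in s.
With the tool pointing down it reaches from about 0.25 to 0.775 m from the base axis. Payload 4 kg.
Tool frame: the origin (TCP) lies at the very end of the fingers, on their centre line; the grasp point (between the pads) lies 19 mm behind it (manip.pinch_z is the z of the grasp point in the tool frame, in m); z points along the fingers, y is the line along which they close (so a half turn about z gives the same grasp; the last joint's range is limited). The gripper opens to 94 mm and grips with 3 to 60 N. Pads are 16 mm wide; open, the fingers measure 119 mm over their backs; the gripper's body (75 mm by 177 mm) begins 78 mm behind the grasp point.
Start: joints at [1.218, 0.087, 1.371, -0, 1.684, -0.103], TCP at [0.136, 0.533, 0.206] pointing down, gripper open.
Joint ranges: [-3.1, 3.1], [-0.76, 2.03], [0.27, 2.55], [-1.08, 4.22], [0.17, 2.65], [-2.57, 2.57]. Speed limits (rad/s): [2.79, 2.79, 3.14, 3.14, 3.14, 3.14].

INTERFACE

Orientations are given as a rotation vector (axis times angle).
In Python, from plant import manip gives the robot as it stands.
- The arm moves only by the shell command python3 -m handwheel 'ROWS' [OPENING] [FORCE]. ROWS is JSON, a list of rows, each an object of numbers: "tx", "ty", "tz": the shift along the world's x, y, z in cm; "wx", "wy", "wz": the turn, a rotation vector about the world's x, y, z in rad. A call has exactly 5 rows; each row is the pose to reach, as a shift and turn from the pose commanded when the call began; what a row does not reach only later rows make up. A row lasts 1/8 s, in which the tool goes at most 62.5 mm and 10.7 degrees, less where a joint would pass 70% of its speed; a pose out of reach is approached as far as the arm can. A call with a gripper value outside its range is refused whole. OPENING is the opening, from 0 (shut) to 1 (fully open), set as the call begins (- or left out, the last holds). The fingers move at their own pace and stop on an object; FORCE is the grip in N (left out, the last holds). Time passes only in rows, so rows that repeat a pose let the fingers close, or fill a call up. It gives the time, the measured TCP pose, the force, the opening and the grip force at its end, in the units of the state.
- manip.read_state(): the state, without advancing time (a new reading comes with each control period).
- manip.get_image(name): name is "side" or "top" or "wrist"; returns (picture, depth): 480x640x3 uint8, blue, green, red; 480x640 float32, m along the optical axis (not along the pixel's ray), 0 where there is no reading.
- manip.camera_info(name): a dict with "fx", "fy", "cx", "cy" (pixels), "world_from_camera" (4x4, takes a point from camera to world coordinates); the wrist camera has in their place "T_tool_cam" (4x4, takes a point from camera to tool coordinates, whose origin is the TCP and whose axes are the flange's). Camera axes: x right, y down, z forward; pixel columns grow to the right and rows downward; lengths in m; the calibration is good to about 2 mm. A picture is of the moment at which its call begins: read the wrist's pose just before it. camera_info takes no time and is no camera call.
- manip.close_job(): hands the job in; it is judged then, once.
Trained networks look in the newest picture that a camera, given by its name, has taken for a name from the list of things; names that differ only in an ending like _2 or _b are one class to them, and where a whole thing is asked for, a point or a joint stands for the part that bears it (a point fixed in the world has none). Each returns a list of dicts, best first, with "p" (0 to 1); they miss things now and then, are a little off and sometimes report something else, mostly with a low value. They report only what shows in the picture. A call takes as long as a camera call. They do not tell look-alikes from the thing itself.
- manip.find_in(camera, name): "rect" ([centre column, centre row, width, height] in pixels, round what is visible of it).
- manip.masks_of(camera, name): "region" (480x640 bool, what is visible of it) and "rect" ([centre column, centre row, width, height] in pixels, round what is visible of it).
- manip.pinpoint(camera, name): "xy" ([column, row] in pixels: a listed point, or the origin of a listed thing).
The state is a dict: "time": time; "qpos": joint angles; "dq": joint speeds; "tau": joint torques, N m; "ee_pos": TCP position; "tool_rot": TCP orientation; "wrist_force": force on the tool from outside, world axes, zero at the start; "ft_torque": the same for the moment, N m; "grip_width": finger opening in m; "gripper_force": force on a finger pad.
Only numpy, scipy, OpenCV 4.12 (cv2) and the standard library are available. Lean on these libraries where they do the work, as an engineer would, in place of code of your own. Each camera call takes 0.05 s, during which the arm holds its last target. There are 200 camera calls.

TASK

On the conveyor's control box, tighten the loose hex nut under the bare D-shaft by turning it clockwise until it stops. Then pick up the loose knob from the bench, turn it so that the flat in its bore (on the pointer side) matches the shaft's flat, push it fully home on the shaft, and keep pressing it down against the spring: finish while still holding the knob pressed in. Leave the bottle, the tape core and the screwdriver where they are.

Things in the scene. Friction and masses are not known exactly. Their poses are not given: they have to be found in the camera images.
- pod: grey control box fixed to the bench, 220 (x) x 170 (y) x 60 mm high, origin at the centre of its underside, z up. On its top, 35 mm from the centre towards -x, a brass bush (20 mm diameter, 11 mm high) with the hex nut and the bare D-shaft. 66 mm from the centre towards +x a second, identical knob, already fitted and immovable, its top 61 mm above the box.
- nut_top (a point): centre of the top of the steel hex nut that lies flat on the box round the shaft's foot: 27 mm across flats, 10 mm thick, underside 60 mm above the bench. z up; its side faces look along its x axis and every 60 degrees from there. It only turns about z; it does not rise or sink.
- nut (a joint): angle of the nut in rad: grows as it is tightened (clockwise seen from above). Starts loose somewhere between 0.3 and 0.9; tight against its hard stop at 1.6. Stiff friction of about 0.06 N m; stays where it is left.
- shaft: upright steel D-shaft, 16 mm diameter, flat 2 mm from the axis. Origin on the axis at the tip, 34 mm above the box (24 mm above the nut) when not pressed; z up; x points out through the flat, so its yaw is the way the flat faces. The last 1.5 mm are 1 mm slimmer all round. Stiff to turn (0.35 N m), keeps its angle; can be pushed down 6 mm (plunger).
- plunger (a joint): how far the shaft is pushed down, m: 0 free, 0.006 at the hard stop. A spring resists with about 3 N at first and 9 N fully down, and lifts the shaft again when let go.
- knob: loose black knob, about 60 g, upright on the bench, bore down. Origin at the centre of its underside, z up. Twelve-sided skirt 44 mm wide, 20 mm high; on it a grip bar 14 mm thick (y), 42 mm long (x), 22 mm high: top 42 mm above the underside. The bar's +x end has a pointed nose and a white line on top.
- knob_bore (a point): mouth of the knob's D-bore, at its underside: 15 mm deep, 18 mm diameter, flat 2.8 mm from the axis on the +x (nose) side. It slides on freely only with the nose pointing the way the shaft's flat faces, within about 6 degrees; forced on askew it is not fitted. Fully home the shaft's tip meets the bore's end, 15 mm in; pushed right down, the knob still clears the nut by 3 mm.
- knob_nose (a point): point of the knob's nose, 28 mm from the knob's axis along its +x, 31 mm above its underside.
- bottle: bystander: full amber bottle with a blue cap, 64 mm diameter, 190 mm high, origin at the centre of its underside
- tape: bystander: cardboard tape core standing on its face, 90 mm diameter, 48 mm high, origin at the centre of its underside
- screwdriver: bystander: screwdriver lying on the bench along its x axis, origin at its middle
Things that resemble listed ones, but are neither listed nor needed, are in the scene too. Of the things that look like the knob, take the one that is farthest to the robot's left at the start.

How it is judged:
On the way, in this order (a step that is already met when the one before it is completed fails the run):
1. the nut is turned clockwise to its stop (value of joint nut above 1.45 rad), for 0.2 s.
2. the knob is fully home on the D-shaft, flat to flat (z of knob in the frame of shaft below -0.0125 m and horizontal distance between knob and shaft below 0.003 m and x of knob_nose in the frame of shaft above 0.02 m and angle between the z axis of knob and the z axis of shaft, either way round below 0.1 rad and angle between the x axis of knob and the x axis of shaft, either way round below 0.25 rad), for 0.2 s.
At the end, for the whole second after the job is handed in: Nut within 0.15 rad of its stop; knob home on the shaft (underside 12.5 mm or more below the tip, axes within 3 mm and 0.1 rad, nose within 0.25 rad of the flat's direction); still pressed by the fingers: shaft down over 4 mm, knob on shaft over 4 N, fingers on knob over 2 N (all of step 2 and value of joint nut above 1.45 rad and value of joint plunger above 0.004 m and contact force between knob and shaft above 4 N and contact force between the fingers and knob above 2 N); the arm keeps its last pose, push and grip.
It fails at once if a bystander is shoved more than 3 cm or the bottle is tipped (distance of any of bottle, tape, screwdriver from where it was at the start of the episode above 0.03 m or angle between bottle's own z axis and vertical above 0.4 rad).
It also fails if it takes over 54 s, if anything falls off the work surface, if the arm or the gripper's body presses on something with over 40 N, if the wrist force passes 120 N, or if a joint passes its speed limit or range.

## Working session

There is one attempt and no reset: what is moved stays moved. The work goes in short steps, Python scripts to look and compute and a shell command to move; the robot and the scene stay as the last step left them, time stands still between calls to the robot, and variables do not carry over. Pictures are saved under pics/ and viewed, at most 10 in all, crops included, and the job is handed in when it is done.

```bash
mkdir -p pics; ls
cat > h.py <<'E'
import numpy as np, cv2
from scipy.spatial.transform import Rotation as R
from plant import manip
def T_world(cam, st=None):
    ci=manip.camera_info(cam)
    if 'world_from_camera' in ci: return ci,np.array(ci['world_from_camera'])
    T=np.eye(4); T[:3,:3]=R.from_rotvec(st['tool_rot']).as_matrix(); T[:3,3]=st['ee_pos']
    return ci,T@np.array(ci['T_tool_cam'])
def cloud(cam,d,st=None):
    ci,T=T_world(cam,st); v,u=np.mgrid[:480,:640]
    P=np.stack([(u-ci['cx'])/ci['fx']*d,(v-ci['cy'])/ci['fy']*d,d],-1)
    return P@T[:3,:3].T+T[:3,3]
def at_z(cam,uv,z,st=None):
    ci,T=T_world(cam,st); r=T[:3,:3]@np.array([(uv[0]-ci['cx'])/ci['fx'],(uv[1]-ci['cy'])/ci['fy'],1])
    return T[:3,3]+r*(z-T[2,3])/r[2]
E
python3 - <<'E'
from h import *
for c in ['top','side']:
    im,d=manip.get_image(c); cv2.imwrite(f'pics/{c}0.png',im); np.save(f'{c}0.npy',d)
    ci,T=T_world(c); print(c,ci['fx'],np.round(T,3).tolist())
    for n in ['knob','shaft','nut_top','pod','knob_nose','bottle','tape','screwdriver']:
        for r in manip.pinpoint(c,n)[:5]: print(n,np.round(r['xy']),round(r['p'],2))
print(manip.pinch_z, manip.read_state())
E
```

```text
pics
top 526.4858990471687 [[-0.043, -0.979, 0.199, 0.368], [-0.999, 0.043, -0.007, -0.078], [-0.002, -0.199, -0.98, 1.062], [0.0, 0.0, 0.0, 1.0]]
knob [221. 301.] 0.96
knob [228. 250.] 0.78
knob [217. 215.] 0.65
shaft [305. 252.] 0.36
nut_top [306. 254.] 0.49
pod [312. 247.] 0.91
knob_nose [227. 217.] 0.93
knob_nose [209. 247.] 0.81
knob_nose [206. 295.] 0.71
knob_nose [178. 256.] 0.65
bottle [478. 229.] 0.8
tape [155. 192.] 0.77
screwdriver [481. 324.] 0.85
side 516.4287948145836 [[-0.981, -0.091, 0.17, 0.363], [-0.192, 0.53, -0.826, 0.863], [-0.015, -0.843, -0.538, 0.704], [0.0, 0.0, 0.0, 1.0]]
knob [297. 366.] 0.94
knob [251. 328.] 0.94
knob [343. 337.] 0.69
knob [293. 329.] 0.65
shaft [321. 243.] 0.54
nut_top [319. 251.] 0.53
pod [310. 274.] 0.8
knob_nose [334. 333.] 0.97
knob_nose [258. 304.] 0.93
knob_nose [283. 345.] 0.77
knob_nose [283. 325.] 0.72
bottle [318. 202.] 0.68
tape [202. 371.] 0.91
screwdriver [390. 208.] 0.63
-0.0188 {'time': 0.9, 'qpos': array([ 1.21787761e+00,  8.71651305e-02,  1.37067447e+00,  3.89049157e-06,
        1.68358022e+00, -1.03066585e-01]), 'dq': array([-0.00082491, -0.00049692, -0.00083743, -0.00029519,  0.00010949,
       -0.00068898]), 'tau': array([ 6.22252628e-04, -3.40032864e+01, -3.02601027e+01,  7.17031094e-02,
        2.37305055e-02,  1.07287806e-05]), 'ee_pos': array([0.13599043, 0.53295745, 0.20553792]), 'tool_rot': array([3.91441692e-01, 3.11707490e+00, 2.65826635e-04]), 'wrist_force': array([ 0.15875693,  0.35588719, -0.70721509]), 'ft_torque': array([ 0.01064441, -0.04652059, -0.00578996]), 'gripper_force': 0.0, 'grip_width': 0.09412143404768125}
```

View pics/top0.png

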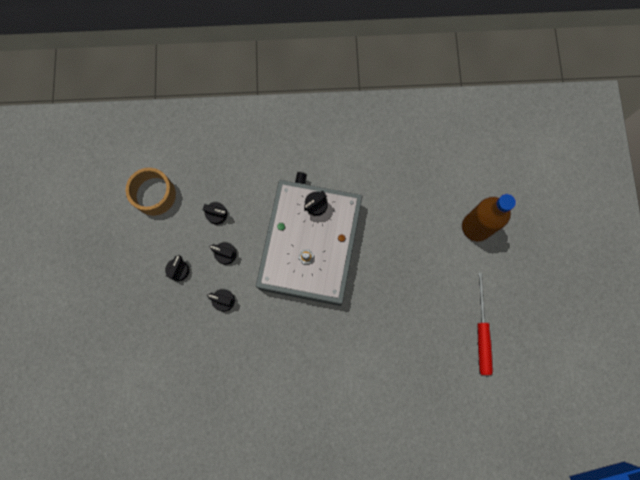

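View pics/side0.png

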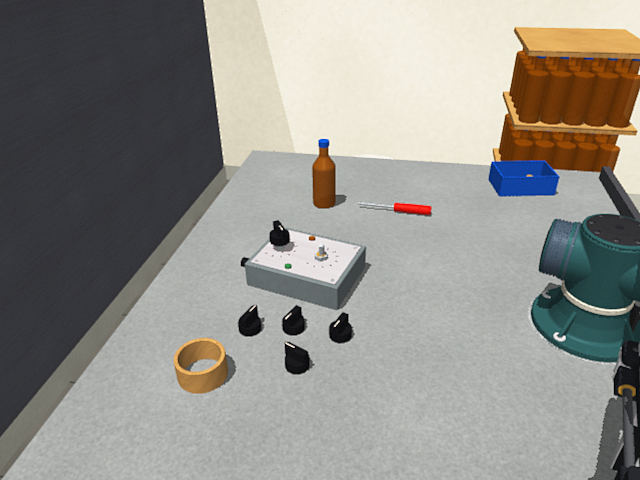

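Run:
```python
from h import *
for n,uv,z in [('k1',(221,301),0),('k2',(228,250),0),('k3',(217,215),0),('shaft',(305,252),.094),('nut',(306,254),.07),('pod',(312,247),0),('bottle',(478,229),0),('tape',(155,192),0),('sd',(481,324),0.01)]:
    print('top',n,np.round(at_z('top',uv,z),3))
for n,uv,z in [('k',(297,366),0),('k',(251,328),0),('k',(343,337),0),('k',(293,329),0),('shaft',(321,243),.094),('nut',(319,251),.07),('bottle',(318,202),0),('tape',(202,371),0),('sd',(390,208),0.01)]:
    print('side',n,np.round(at_z('side',uv,z),3))
```

```text
top k1 [0.475 0.122 0.   ]
top k2 [0.579 0.107 0.   ]
top k3 [0.655 0.129 0.   ]
top shaft [ 0.551 -0.053  0.094]
top nut [ 0.551 -0.055  0.07 ]
top pod [ 0.578 -0.066  0.   ]
top bottle [ 0.601 -0.411  0.   ]
top tape [0.71  0.259 0.   ]
top sd [ 0.407 -0.394  0.01 ]
side k [0.541 0.212 0.   ]
side k [0.655 0.129 0.   ]
side k [0.47  0.122 0.   ]
side k [0.572 0.117 0.   ]
side shaft [ 0.547 -0.06   0.094]
side nut [ 0.553 -0.064  0.07 ]
side bottle [ 0.624 -0.413  0.   ]
side tape [0.709 0.255 0.   ]
side sd [ 0.419 -0.393  0.01 ]
```

The top view shows four knob-like things on the bench: (178,268), (222,299), (225,252) and (215,212). A fifth, fitted one sits on the pod at (317,205). The knob farthest to the robot's left (+y) is the one at top (178,268) / side (297,360), about (0.541, 0.212). The shaft is at top (306,256).

```bash
python3 - <<'E'
from h import *
im=cv2.imread('pics/top0.png'); a=cv2.resize(im[228:318,140:260],(600,450),interpolation=cv2.INTER_CUBIC)
cv2.imwrite('pics/crop1.png',a)
print(np.round(manip.camera_info('wrist')['T_tool_cam'],3).tolist(), manip.camera_info('wrist')['fx'])
print(R.from_rotvec(manip.read_state()['tool_rot']).as_matrix().round(3))
E
python3 -m handwheel '[{"tx":5,"ty":-3,"tz":5},{"tx":11,"ty":-9,"tz":5},{"tx":16,"ty":-15,"tz":5},{"tx":22,"ty":-21,"tz":5},{"tx":27,"ty":-27,"tz":5}]' 1
```

```text
[[0.0, -0.966, -0.257, 0.075], [1.0, 0.0, -0.0, 0.0], [0.0, -0.257, 0.966, -0.179], [0.0, 0.0, 0.0, 1.0]] 332.6592784281713
[[-0.969  0.247  0.   ]
 [ 0.247  0.969  0.   ]
 [-0.     0.    -1.   ]]schema error: expected keys tx, ty, tz, wx, wy, wz
```

View pics/crop1.png

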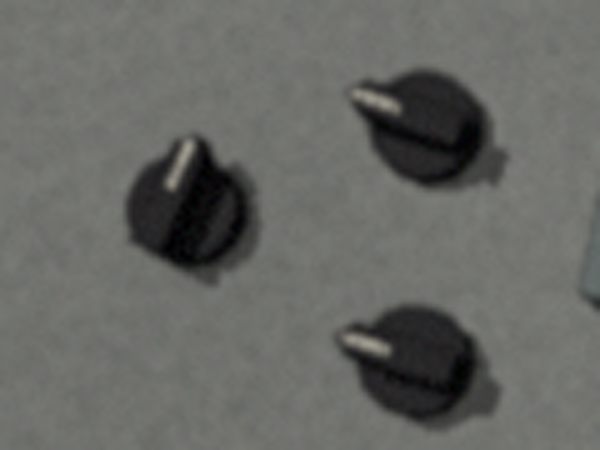

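The crop shows the leftmost knob at about (185,205), with its white-lined nose pointing up and slightly right (towards +x). Two look-alikes are to its right. The choice is confirmed.

```bash
python3 -m handwheel '[{"tx":5,"ty":-3,"tz":5,"wx":0,"wy":0,"wz":0},{"tx":11,"ty":-9,"tz":5,"wx":0,"wy":0,"wz":0},{"tx":16,"ty":-15,"tz":5,"wx":0,"wy":0,"wz":0},{"tx":22,"ty":-21,"tz":5,"wx":0,"wy":0,"wz":0},{"tx":27,"ty":-27,"tz":5,"wx":0,"wy":0,"wz":0}]' 1
python3 -m handwheel '[{"tx":3,"ty":-6,"tz":0,"wx":0,"wy":0,"wz":0},{"tx":6,"ty":-12,"tz":0,"wx":0,"wy":0,"wz":0},{"tx":9,"ty":-18,"tz":0,"wx":0,"wy":0,"wz":0},{"tx":12,"ty":-24,"tz":0,"wx":0,"wy":0,"wz":0},{"tx":14,"ty":-32,"tz":0,"wx":0,"wy":0,"wz":0}]'
```

```text
time: 1.52
ee_pos: [0.3495, 0.326, 0.2554]
tool_rot: [0.391, 3.116, 0.001]
wrist_force: [0.5, 0.1, 0.0]
grip_width: 0.0944
gripper_force: 0.0
time: 2.15
ee_pos: [0.4785, 0.042, 0.255]
tool_rot: [0.391, 3.117, 0.001]
wrist_force: [-0.1, 0.5, 0.3]
grip_width: 0.0943
gripper_force: 0.0
```

```bash
python3 -m handwheel '[{"tx":2,"ty":-3,"tz":-1,"wx":0,"wy":0,"wz":0},{"tx":4,"ty":-6,"tz":-3,"wx":0,"wy":0,"wz":0},{"tx":6,"ty":-8,"tz":-5,"wx":0,"wy":0,"wz":0},{"tx":6,"ty":-8,"tz":-5,"wx":0,"wy":0,"wz":0},{"tx":6,"ty":-8,"tz":-5,"wx":0,"wy":0,"wz":0}]'
python3 - <<'E'
from h import *
st=manip.read_state(); im,d=manip.get_image('wrist'); cv2.imwrite('pics/w1.png',im); np.save('w1.npy',d)
print(st['ee_pos'],st['qpos'])
for n,z in [('nut_top',.07),('shaft',.094),('pod',0),('knob',.060)]:
    for r in manip.pinpoint('wrist',n)[:3]: print(n,np.round(r['xy'],1),round(r['p'],2),at_z('wrist',r['xy'],z,st).round(4))
C=cloud('wrist',d,st)
m=(C[...,2]>.091)&(C[...,2]<.1)&(np.hypot(C[...,0]-.55,C[...,1]+.056)<.03); print('tip',m.sum(),C[m].mean(0))
E
```

```text
time: 2.78
ee_pos: [0.5376, -0.0356, 0.2057]
tool_rot: [0.391, 3.117, 0.001]
wrist_force: [-0.9, 1.2, 0.9]
grip_width: 0.0938
gripper_force: 0.0
[ 0.5375905  -0.03561093  0.2056855 ] [-1.71734735e-01  6.19267827e-02  1.39728392e+00  5.24390467e-04
  1.68216608e+00 -1.49287435e+00]
nut_top [305.5 245.8] 0.69 [ 0.5459 -0.0513  0.07  ]
shaft [303.5 253.6] 0.57 [ 0.5463 -0.0523  0.094 ]
pod [305.7 259.4] 0.8 [ 0.5805 -0.0632  0.    ]
knob [440. 134.] 0.75 [0.4752 0.0963 0.06  ]
knob [538.4 197.2] 0.68 [0.5569 0.18   0.06  ]
knob [449.4 214.3] 0.59 [0.5523 0.0935 0.06  ]
tip 144 [ 0.54453542 -0.05106842  0.09308798]
```

View pics/w1.png

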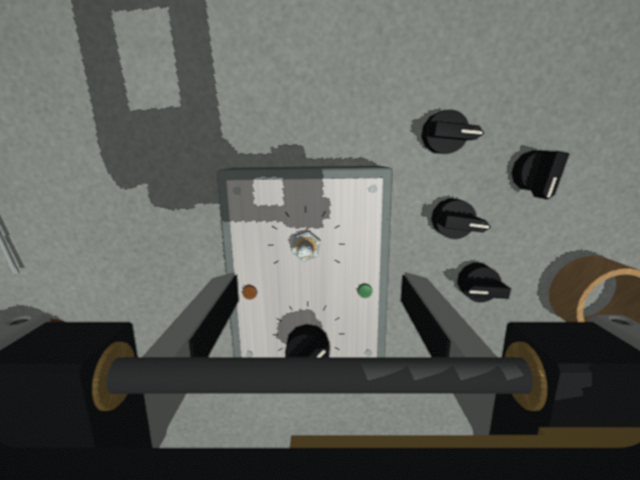

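The wrist view shows the pod at its centre, with the hex nut and shaft at (305,245) and the fitted knob at (307,342). The loose knobs are on the right, and the chosen one is at (540,172). I'll go closer to get the nut's angle and the shaft flat.

```bash
python3 -m handwheel '[{"tx":0.2,"ty":-0.4,"tz":-2,"wx":0,"wy":0,"wz":0},{"tx":0.7,"ty":-1.5,"tz":-5,"wx":0,"wy":0,"wz":0},{"tx":0.7,"ty":-1.5,"tz":-9,"wx":0,"wy":0,"wz":0},{"tx":0.7,"ty":-1.5,"tz":-9,"wx":0,"wy":0,"wz":0},{"tx":0.7,"ty":-1.5,"tz":-9,"wx":0,"wy":0,"wz":0}]'
python3 - <<'E'
from h import *
st=manip.read_state(); im,d=manip.get_image('wrist'); cv2.imwrite('w2.png',im); np.save('w2.npy',d); np.savez('w2s.npz',ee_pos=st['ee_pos'],tool_rot=st['tool_rot'])
print(st['ee_pos'])
for n,z in [('nut_top',.07),('shaft',.094)]:
    for r in manip.pinpoint('wrist',n)[:3]: print(n,np.round(r['xy'],1),round(r['p'],2),at_z('wrist',r['xy'],z,st).round(4)); uv=r['xy']
C=cloud('wrist',d,st); c=at_z('wrist',uv,.094,st)[:2]
r=np.hypot(*(C[...,:2]-c).transpose(2,0,1))
h=np.histogram(C[...,2][r<.03],np.arange(.055,.1,.002)); print(h[0])
for lo,hi in [(.0655,.0735),(.09,.098)]:
    m=(C[...,2]>lo)&(C[...,2]<hi)&(r<.025); P=C[m][:,:2].astype(np.float32); print(lo,m.sum(),P.mean(0),C[m][:,2].mean(),cv2.minEnclosingCircle(P))
u,v=map(int,uv); a=im[v-40:v+50,u-60:u+60]; cv2.imwrite('pics/w2c.png',cv2.resize(a,(800,600),interpolation=cv2.INTER_CUBIC)); print(u-60,v-40)
E
```

```text
time: 3.65
ee_pos: [0.5456, -0.0509, 0.1169]
tool_rot: [0.39, 3.115, -0.0]
wrist_force: [1.2, 0.4, -0.6]
grip_width: 0.094
gripper_force: 0.0
[ 0.54555238 -0.05092366  0.11689396]
nut_top [317.2 261.4] 0.66 [ 0.5442 -0.0518  0.07  ]
shaft [317.4 276.3] 0.96 [ 0.5464 -0.0521  0.094 ]
[   0  113 3116  388   23   26  177  498   48   16   22   18   20   24
   18   22   23   26  130  160    0    0]
0.0655 749 [ 0.5439233  -0.05042936] 0.06953453556009041 ((0.5466896891593933, -0.05132044106721878), 0.015438058413565159)
0.09 305 [ 0.5443331  -0.05109246] 0.09295507603613139 ((0.5465995073318481, -0.05140972137451172), 0.00783845130354166)
257 236
```

View pics/w2c.png

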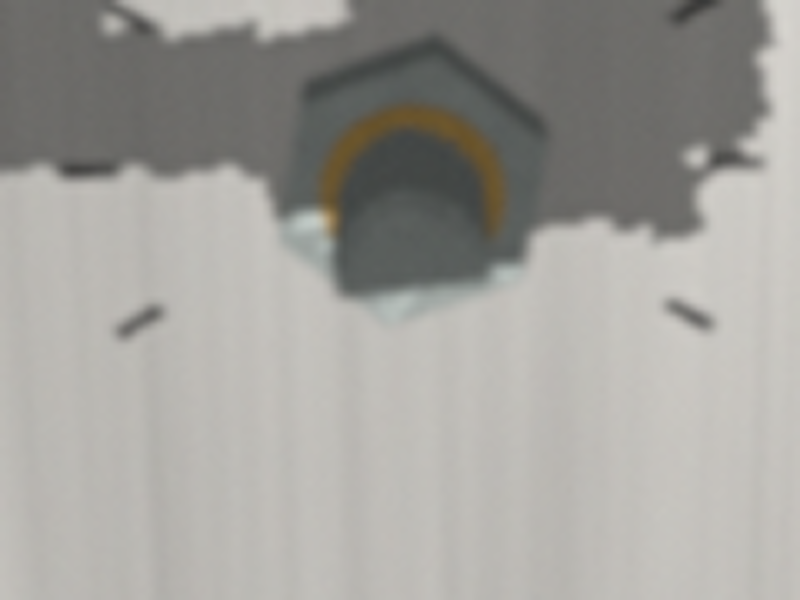

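The nut's hexagon is clear: top-face corners in the crop at about (305,100), (433,52), (547,137), (522,268), (395,322) and (285,235). The shaft's flat edge runs from (340,295) to (490,275), facing image-down, which is roughly world +x.

Run:
```python
from h import *
from scipy.optimize import least_squares
st=dict(np.load('w2s.npz')); 
f=lambda p,z: at_z('wrist',(257+p[0]/6.667,236+p[1]/6.667),z,st)[:2]
H=np.array([f(p,.07) for p in [(305,100),(433,52),(547,137),(522,268),(395,322),(285,235)]])
r=.0135/np.cos(np.pi/6)
def res(x):
    a=np.arctan2(*(H-x[:2]).T[::-1]); k=np.round((a-x[2])/(np.pi/3))*np.pi/3+x[2]
    return (H-x[:2]-r*np.c_[np.cos(k),np.sin(k)]).ravel()
for a0 in (0,.5):
    s=least_squares(res,[*H.mean(0),a0]); print(s.x,s.cost, 'corner yaw deg',np.degrees(s.x[2])%60,'face yaw',(np.degrees(s.x[2])+30)%60, np.abs(s.fun).max())
a,b=f((340,295),.0925),f((490,275),.0925); t=b-a; print('flat len',np.linalg.norm(t),'mid',(a+b)/2,'normal yaw',np.degrees(np.arctan2(t[1],t[0]))-90)
Rm=R.from_rotvec(st['tool_rot']).as_matrix(); print('tool y yaw',np.degrees(np.arctan2(Rm[1,1],Rm[0,1])))
```

```text
[ 0.54646275 -0.05093395 -0.39610968] 9.02834439867096e-07 corner yaw deg 37.30458737773395 face yaw 7.304587377733956 0.0005936081558022138
[ 0.54646275 -0.05093395  0.65108345] 9.028344506809889e-07 corner yaw deg 37.30433356477471 face yaw 7.3043335647747085 0.0005936169355668635
flat len 0.014782187231553353 mid [ 0.54885497 -0.05149409] normal yaw -6.170049895675618
tool y yaw 75.71531415928204
```

```bash
python3 -m handwheel '[{"tx":0.1,"ty":0,"tz":0,"wx":0,"wy":0,"wz":-0.147},{"tx":0.1,"ty":0,"tz":-1.5,"wx":0,"wy":0,"wz":-0.147},{"tx":0.1,"ty":0,"tz":-3.5,"wx":0,"wy":0,"wz":-0.147},{"tx":0.1,"ty":0,"tz":-5.3,"wx":0,"wy":0,"wz":-0.147},{"tx":0.1,"ty":0,"tz":-5.3,"wx":0,"wy":0,"wz":-0.147}]' 0.6
python3 - <<'E'
from h import *
st=manip.read_state(); print(st['qpos'].round(3),R.from_rotvec(st['tool_rot']).as_matrix().round(3).tolist())
E
```

```text
time: 4.42
ee_pos: [0.5455, -0.051, 0.0611]
tool_rot: [-0.617, -3.08, -0.0]
wrist_force: [1.0, 0.1, 0.2]
grip_width: 0.0568
gripper_force: 0.0
[-0.197  0.156  1.586  0.     1.4   -1.372] [[-0.923, 0.385, -0.001], [0.385, 0.923, 0.0], [0.001, -0.0, -1.0]]
```

```bash
python3 -m handwheel '[{"tx":0.1,"ty":0,"tz":0.1,"wx":0,"wy":0,"wz":0},{"tx":0.1,"ty":0,"tz":0.1,"wx":0,"wy":0,"wz":0},{"tx":0.1,"ty":0,"tz":0.1,"wx":0,"wy":0,"wz":0},{"tx":0.1,"ty":0,"tz":0.1,"wx":0,"wy":0,"wz":0},{"tx":0.1,"ty":0,"tz":0.1,"wx":0,"wy":0,"wz":0}]' 0.2 30
```

```text
time: 5.05
ee_pos: [0.5465, -0.0516, 0.0631]
tool_rot: [-0.619, -3.08, 0.002]
wrist_force: [-0.5, -1.9, 0.4]
grip_width: 0.0262
gripper_force: 30.0
```

```bash
python3 -m handwheel '[{"tx":0,"ty":0,"tz":0,"wx":0,"wy":0,"wz":-0.1},{"tx":0,"ty":0,"tz":0,"wx":0,"wy":0,"wz":-0.25},{"tx":0,"ty":0,"tz":0,"wx":0,"wy":0,"wz":-0.4},{"tx":0,"ty":0,"tz":0,"wx":0,"wy":0,"wz":-0.55},{"tx":0,"ty":0,"tz":0,"wx":0,"wy":0,"wz":-0.65}]'
python3 -c "
from h import *
st=manip.read_state();print(st['ft_torque'],st['qpos'][5])"
```

```text
time: 5.68
ee_pos: [0.5469, -0.0512, 0.0631]
tool_rot: [1.575, 2.718, 0.0]
wrist_force: [-0.1, -1.1, -0.3]
grip_width: 0.0264
gripper_force: 30.0
[-0.24627951  0.02034534  0.07418599] -0.717150478603329
```

```bash
python3 -m handwheel '[{"tx":0,"ty":0,"tz":0,"wx":0,"wy":0,"wz":-0.1},{"tx":0,"ty":0,"tz":0,"wx":0,"wy":0,"wz":-0.2},{"tx":0,"ty":0,"tz":0,"wx":0,"wy":0,"wz":-0.3},{"tx":0,"ty":0,"tz":0,"wx":0,"wy":0,"wz":-0.35},{"tx":0,"ty":0,"tz":0,"wx":0,"wy":0,"wz":-0.35}]'
python3 -c "
from h import *
st=manip.read_state();print(st['ft_torque'],st['qpos'][5])"
```

```text
time: 6.3
ee_pos: [0.547, -0.0502, 0.0631]
tool_rot: [-2.017, -2.408, -0.002]
wrist_force: [0.0, 1.7, 0.2]
grip_width: 0.0264
gripper_force: 30.3
[ 0.22021655 -0.04629137  0.47793398] -0.3719712782296342
```

```bash
python3 -m handwheel '[{"tx":0,"ty":0,"tz":0,"wx":0,"wy":0,"wz":-0.04},{"tx":0,"ty":0,"tz":0,"wx":0,"wy":0,"wz":-0.07},{"tx":0,"ty":0,"tz":0,"wx":0,"wy":0,"wz":-0.07},{"tx":0,"ty":0,"tz":0,"wx":0,"wy":0,"wz":-0.07},{"tx":0,"ty":0,"tz":0,"wx":0,"wy":0,"wz":-0.07}]'
python3 -c "
from h import *
st=manip.read_state();print(st['ft_torque'],st['qpos'][5])"
```

```text
time: 6.92
ee_pos: [0.547, -0.0494, 0.0631]
tool_rot: [-2.1, -2.334, -0.004]
wrist_force: [0.8, 3.9, 1.2]
grip_width: 0.0269
gripper_force: 30.7
[ 0.94002325 -0.15058593  0.58009806] -0.3010626018868075
```

```bash
python3 -m handwheel '[{"tx":0,"ty":0,"tz":0,"wx":0,"wy":0,"wz":0.07},{"tx":0,"ty":0,"tz":0,"wx":0,"wy":0,"wz":0.07},{"tx":0,"ty":0,"tz":1,"wx":0,"wy":0,"wz":0.07},{"tx":0,"ty":0,"tz":4,"wx":0,"wy":0,"wz":0.07},{"tx":0,"ty":0,"tz":7,"wx":0,"wy":0,"wz":0.07}]' 0.6
python3 - <<'E'
from h import *
st=manip.read_state(); im,d=manip.get_image('wrist'); cv2.imwrite('w3.png',im); np.save('w3.npy',d); np.savez('w3s.npz',ee_pos=st['ee_pos'],tool_rot=st['tool_rot'])
print(st['ee_pos'])
for n,z in [('nut_top',.07),('shaft',.094)]:
    for r in manip.pinpoint('wrist',n)[:3]: print(n,np.round(r['xy'],1),round(r['p'],2),at_z('wrist',r['xy'],z,st).round(4)); uv=r['xy']
u,v=map(int,uv); a=im[v-45:v+45,u-60:u+60]; cv2.imwrite('pics/w3c.png',cv2.resize(a,(800,600),interpolation=cv2.INTER_CUBIC)); print(u-60,v-45)
E
```

```text
time: 7.55
ee_pos: [0.5466, -0.0515, 0.1344]
tool_rot: [2.022, 2.404, -0.0]
wrist_force: [0.4, -0.6, -0.3]
grip_width: 0.0562
gripper_force: 0.0
[ 0.54664515 -0.05146727  0.13435765]
nut_top [319.7 256.5] 0.75 [ 0.5467 -0.0522  0.07  ]
shaft [319.7 265.4] 0.83 [ 0.5465 -0.0512  0.094 ]
259 220
```

View pics/w3c.png

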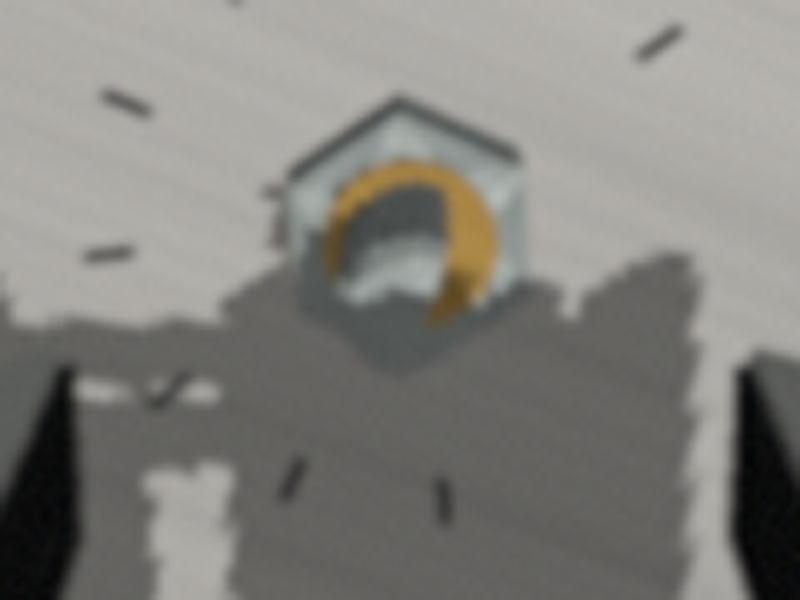

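The nut now shows flats parallel to the fingers, with corners at about (400,107) and (400,375) in the crop, so it turned with the gripper. The shaft's flat faces image-right, with its tip edge running from about (447,235) to (431,323).

Run:
```python
from h import *
st=dict(np.load('w3s.npz')); 
f=lambda p,z: at_z('wrist',(259+p[0]/6.667,220+p[1]/6.667),z,st)[:2]
Rm=R.from_rotvec(st['tool_rot']).as_matrix(); print('tool y yaw',np.degrees(np.arctan2(Rm[1,1],Rm[0,1])),'start 67.3')
a,b=f((400,107),.07),f((400,375),.07); t=a-b; print('nut',np.linalg.norm(t),(a+b)/2,'corner yaw',np.degrees(np.arctan2(t[1],t[0])))
a,b=f((447,235),.0935),f((431,323),.0935); t=a-b; print('flat',np.linalg.norm(t),(a+b)/2,'normal',np.degrees(np.arctan2(t[1],t[0]))-90)
# top-face mask outline by depth
d=np.load('w3.npy'); C=cloud('wrist',d,st); r=np.hypot(C[...,0]-.5468,C[...,1]+.0513)
m=(C[...,2]>.0905)&(r<.012); P=C[m]; print(m.sum(),P.mean(0)); h=cv2.convexHull(P[:,:2].astype(np.float32))[:,0]; print((h-[.5468,-.0513]).round(4).tolist())
d=np.load('top0.npy')
m2=dict(np.load('w2s.npz')); C=cloud('wrist',np.load('w2.npy'),m2); r=np.hypot(C[...,0]-.5468,C[...,1]+.0513); m=(C[...,2]>.0905)&(r<.012); P=C[m];h=cv2.convexHull(P[:,:2].astype(np.float32))[:,0]; print((h-[.5468,-.0513]).round(4).tolist())
# knob from the top camera: top face of bar and look
C=cloud('top',d); r=np.hypot(C[...,0]-.541,C[...,1]-.212); m=(C[...,2]>.034)&(C[...,2]<.05)&(r<.045); P=C[m]; print('bar',m.sum(),P.mean(0)); print(cv2.minAreaRect(P[:,:2].astype(np.float32)))
m=(C[...,2]>.008)&(r<.045); print('knob',C[m].mean(0),cv2.minEnclosingCircle(C[m][:,:2].astype(np.float32)))
```

```text
tool y yaw 9.8874953171728 start 67.3
nut 0.03216924568484671 [ 0.54619645 -0.05231926] corner yaw 99.8925459012318
flat 0.009763997411556187 [ 0.54962919 -0.04823763] normal 0.3358363203029313
246 [ 0.54486658 -0.05072917  0.09304884]
[[0.0029, 0.0072], [0.0022, 0.0074], [0.0001, 0.0076], [-0.002, 0.0071], [-0.0026, 0.0068], [-0.0039, 0.0062], [-0.0063, 0.0036], [-0.0074, 0.0015], [-0.0077, -0.0013], [-0.0056, -0.0048], [-0.0031, -0.0072], [-0.0023, -0.0077], [-0.0008, -0.0077], [-0.0001, -0.0077], [0.0012, -0.007], [0.0025, 0.0015]]
[[0.0026, 0.0042], [0.0025, 0.0062], [0.0021, 0.0064], [-0.0003, 0.007], [-0.0034, 0.0064], [-0.0051, 0.0048], [-0.0068, 0.0026], [-0.0075, 0.0014], [-0.0079, -0.0005], [-0.008, -0.0011], [-0.0074, -0.0033], [-0.0063, -0.0056], [-0.0046, -0.0067], [-0.0025, -0.008], [-0.0009, -0.0083], [-0.0004, -0.0084], [0.0015, -0.0083]]
bar 183 [0.54381884 0.20655725 0.04067084]
((0.545381486415863, 0.20670188963413239), (0.014850993640720844, 0.048961080610752106), 66.2170639038086)
knob [0.5411984  0.20416003 0.02864051] ((0.5446332693099976, 0.206324502825737), 0.025126608088612556)
```

```bash
python3 -m handwheel '[{"tx":0,"ty":2,"tz":2,"wx":0,"wy":0,"wz":0.17},{"tx":0,"ty":7,"tz":3,"wx":0,"wy":0,"wz":0.34},{"tx":0,"ty":12.5,"tz":3,"wx":0,"wy":0,"wz":0.51},{"tx":0,"ty":18,"tz":3,"wx":0,"wy":0,"wz":0.68},{"tx":0,"ty":24,"tz":3,"wx":0,"wy":0,"wz":0.85}]' 0.6
python3 -m handwheel '[{"tx":-0.4,"ty":2,"tz":-2,"wx":0,"wy":0,"wz":0.13},{"tx":-0.4,"ty":2,"tz":-4,"wx":0,"wy":0,"wz":0.13},{"tx":-0.4,"ty":2,"tz":-6,"wx":0,"wy":0,"wz":0.13},{"tx":-0.4,"ty":2,"tz":-6,"wx":0,"wy":0,"wz":0.13},{"tx":-0.4,"ty":2,"tz":-6,"wx":0,"wy":0,"wz":0.13}]'
cat > k.py <<'E'
from h import *
st=manip.read_state(); im,d=manip.get_image('wrist'); cv2.imwrite('w4.png',im)
Rm=R.from_rotvec(st['tool_rot']).as_matrix(); print(st['ee_pos'],'tool y yaw',np.degrees(np.arctan2(Rm[1,1],Rm[0,1])))
for n,z in [('knob',0),('knob_nose',.031)]:
    for r in manip.pinpoint('wrist',n)[:2]: print(n,np.round(r['xy'],1),round(r['p'],2),at_z('wrist',r['xy'],z,st).round(4))
C=cloud('wrist',d,st); r=np.hypot(C[...,0]-.542,C[...,1]-.208)
m=(C[...,2]>.037)&(C[...,2]<.047)&(r<.035); P=C[m]; print('bar',m.sum(),P.mean(0))
c,s,a=cv2.minAreaRect(P[:,:2].astype(np.float32)); a=a if s[0]>s[1] else a+90
a=(a+90)%180-90; print(c,s,a,'axis',np.array(c)-.0035*np.array([np.cos(np.radians(a)),np.sin(np.radians(a))]))
m=(C[...,2]>.015)&(C[...,2]<.025)&(r<.04); P=C[m]; print('skirt',m.sum(),cv2.minEnclosingCircle(P[:,:2].astype(np.float32)))
u,v=map(int,manip.pinpoint('wrist','knob')[0]['xy']); cv2.imwrite('pics/w4c.png',cv2.resize(im[max(v-110,0):v+70,max(0,u-120):u+120],(800,600),interpolation=cv2.INTER_CUBIC)); print(u-120,v-110)
E
python3 k.py
```

```text
time: 8.32
ee_pos: [0.5459, 0.19, 0.1612]
tool_rot: [-0.841, -3.025, 0.002]
wrist_force: [0.4, -0.2, -1.3]
grip_width: 0.0562
gripper_force: 0.0
time: 8.95
ee_pos: [0.5427, 0.2087, 0.1029]
tool_rot: [-0.651, -3.073, 0.0]
wrist_force: [1.4, 0.3, -0.1]
grip_width: 0.0561
gripper_force: 0.0
[0.54271712 0.20872282 0.10291277] tool y yaw 66.09224694032426
knob [192.3 214.6] 0.96 [0.4759 0.1195 0.    ]
knob [323.  237.1] 0.95 [0.5394 0.2139 0.    ]
knob_nose [321.3 280.9] 0.96 [0.5649 0.2009 0.031 ]
knob_nose [210.5 216.2] 0.95 [0.4824 0.1448 0.031 ]
bar 1054 [0.54241365 0.2108259  0.04125821]
(0.5444871187210083, 0.21022596955299377) (0.013416710309684277, 0.04860310256481171) -24.14862060546875 axis [0.54129341 0.21165784]
skirt 1377 ((0.541629433631897, 0.21119670569896698), 0.022603020071983337)
72 104
```

View pics/w4c.png

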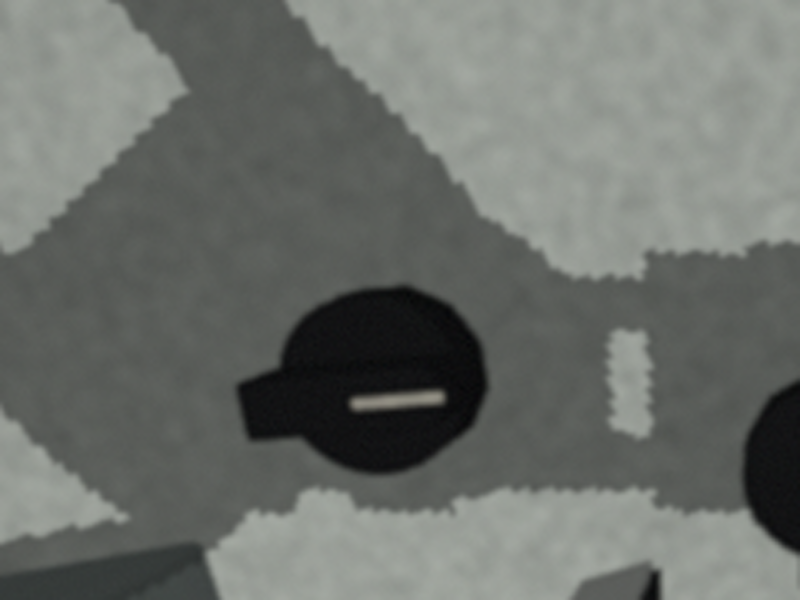

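This crop shows the neighbouring look-alike at (385,380), with the target only at the right edge. The numbers for the target agree with one another: skirt, bar and nose all give axis (0.5415, 0.2113) and nose yaw −24°. I'll descend on it.

```bash
python3 -m handwheel '[{"tx":-0.12,"ty":0.27,"tz":-1,"wx":0,"wy":0,"wz":0},{"tx":-0.12,"ty":0.27,"tz":-4,"wx":0,"wy":0,"wz":0},{"tx":-0.12,"ty":0.27,"tz":-7.8,"wx":0,"wy":0,"wz":0},{"tx":-0.12,"ty":0.27,"tz":-7.8,"wx":0,"wy":0,"wz":0},{"tx":-0.12,"ty":0.27,"tz":-7.8,"wx":0,"wy":0,"wz":0}]' 0.6 15
```

```text
time: 9.78
ee_pos: [0.5422, 0.2119, 0.0261]
tool_rot: [0.65, 3.072, 0.001]
wrist_force: [0.1, -0.2, -0.7]
grip_width: 0.056
gripper_force: 0.0
```

```bash
python3 -m handwheel '[{"tx":-0.05,"ty":-0.05,"tz":-0.2,"wx":0,"wy":0,"wz":0},{"tx":-0.05,"ty":-0.05,"tz":-0.2,"wx":0,"wy":0,"wz":0},{"tx":-0.05,"ty":-0.05,"tz":-0.2,"wx":0,"wy":0,"wz":0},{"tx":-0.05,"ty":-0.05,"tz":-0.2,"wx":0,"wy":0,"wz":0},{"tx":-0.05,"ty":-0.05,"tz":-0.2,"wx":0,"wy":0,"wz":0}]' 0.05 40
```

```text
time: 10.4
ee_pos: [0.5411, 0.2111, 0.0232]
tool_rot: [0.65, 3.073, 0.0]
wrist_force: [0.5, 0.2, 0.1]
grip_width: 0.0134
gripper_force: 40.0
```

```bash
python3 -m handwheel '[{"tx":0,"ty":0,"tz":4,"wx":0,"wy":0,"wz":0},{"tx":0,"ty":-1,"tz":9,"wx":0,"wy":0,"wz":0},{"tx":0,"ty":-5,"tz":12,"wx":0,"wy":0,"wz":0.1},{"tx":0.3,"ty":-10,"tz":12.5,"wx":0,"wy":0,"wz":0.2},{"tx":0.5,"ty":-15,"tz":12.5,"wx":0,"wy":0,"wz":0.316}]'
python3 -m handwheel '[{"tx":0,"ty":-4,"tz":0,"wx":0,"wy":0,"wz":0},{"tx":0,"ty":-8,"tz":0,"wx":0,"wy":0,"wz":0},{"tx":0,"ty":-11.2,"tz":0,"wx":0,"wy":0,"wz":0},{"tx":0,"ty":-11.2,"tz":0,"wx":0,"wy":0,"wz":0},{"tx":0,"ty":-11.2,"tz":0,"wx":0,"wy":0,"wz":0}]'
cat > v.py <<'E'
from h import *
st=manip.read_state(); 
Rm=R.from_rotvec(st['tool_rot']).as_matrix(); print(st['ee_pos'].round(4),'tool y yaw',np.degrees(np.arctan2(Rm[1,1],Rm[0,1])),'w',st['grip_width'],st['wrist_force'].round(1),st['ft_torque'].round(2))
for c in ['side','top']:
    im,d=manip.get_image(c); cv2.imwrite(f'v_{c}.png',im)
    C=cloud(c,d); m=(np.hypot(C[...,0]-.547,C[...,1]+.051)<.04)&(C[...,2]>.06); print(c,m.sum())
im,d=manip.get_image('wrist'); cv2.imwrite('v_wrist.png',im)
for n,z in [('knob_nose',st['ee_pos'][2]-.0232+.031),('shaft',.094)]:
    for r in manip.pinpoint('wrist',n)[:2]: print(n,np.round(r['xy'],1),round(r['p'],2),at_z('wrist',r['xy'],z,st).round(4))
s=cv2.imread('v_side.png')[190:270,265:385]; cv2.imwrite('pics/v1.png',np.vstack([cv2.resize(s,(450,300),interpolation=cv2.INTER_CUBIC),cv2.resize(im[140:440,100:550],(450,300))]))
E
python3 v.py
```

```text
time: 11.02
ee_pos: [0.5465, 0.0599, 0.1492]
tool_rot: [0.151, 3.136, 0.0]
wrist_force: [0.2, 0.1, -0.9]
grip_width: 0.0136
gripper_force: 40.0
time: 11.65
ee_pos: [0.5459, -0.0502, 0.1479]
tool_rot: [-0.158, -3.137, -0.001]
wrist_force: [0.1, 0.0, -0.5]
grip_width: 0.0131
gripper_force: 40.0
[ 0.5459 -0.0502  0.1479] tool y yaw 84.23269201150985 w 0.013101989282097912 [ 0.1  0.  -0.5] [ 0.   -0.02  0.03]
side 4640
top 5838
knob_nose [487.6 324. ] 0.95 [0.5738 0.0435 0.1557]
knob_nose [316.8 335.6] 0.75 [ 0.5713 -0.0538  0.1557]
shaft [317.8 275.4] 0.5 [ 0.5578 -0.0521  0.094 ]
```

View pics/v1.png

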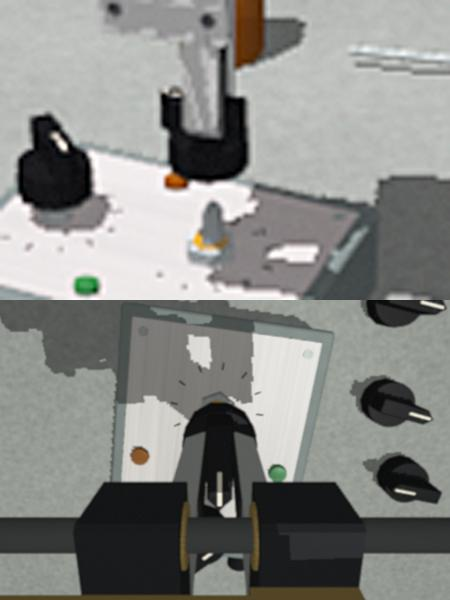

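The side crop (upper half) shows the knob held upright above the bare shaft at (212,225). The wrist crop (lower half) shows the nose towards +x at (218,490). I'll align it and lower in stages.

```bash
python3 -m handwheel '[{"tx":0.06,"ty":-0.1,"tz":-1,"wx":0,"wy":0,"wz":0},{"tx":0.06,"ty":-0.1,"tz":-2,"wx":0,"wy":0,"wz":0},{"tx":0.06,"ty":-0.1,"tz":-2.8,"wx":0,"wy":0,"wz":0},{"tx":0.06,"ty":-0.1,"tz":-2.8,"wx":0,"wy":0,"wz":0},{"tx":0.06,"ty":-0.1,"tz":-2.8,"wx":0,"wy":0,"wz":0}]'
python3 -m handwheel '[{"tx":0,"ty":0,"tz":-0.2,"wx":0,"wy":0,"wz":0},{"tx":0,"ty":0,"tz":-0.4,"wx":0,"wy":0,"wz":0},{"tx":0,"ty":0,"tz":-0.6,"wx":0,"wy":0,"wz":0},{"tx":0,"ty":0,"tz":-0.8,"wx":0,"wy":0,"wz":0},{"tx":0,"ty":0,"tz":-0.8,"wx":0,"wy":0,"wz":0}]'
```

```text
time: 12.52
ee_pos: [0.5468, -0.0519, 0.1202]
tool_rot: [0.158, 3.137, 0.0]
wrist_force: [0.6, 0.1, -0.6]
grip_width: 0.0137
gripper_force: 40.0
time: 13.15
ee_pos: [0.5465, -0.0519, 0.1118]
tool_rot: [-0.158, -3.137, -0.0]
wrist_force: [-0.4, 0.4, -1.1]
grip_width: 0.0135
gripper_force: 40.0
```

```bash
python3 -m handwheel '[{"tx":0,"ty":0,"tz":-0.2,"wx":0,"wy":0,"wz":0},{"tx":0,"ty":0,"tz":-0.4,"wx":0,"wy":0,"wz":0},{"tx":0,"ty":0,"tz":-0.6,"wx":0,"wy":0,"wz":0},{"tx":0,"ty":0,"tz":-0.8,"wx":0,"wy":0,"wz":0},{"tx":0,"ty":0,"tz":-0.8,"wx":0,"wy":0,"wz":0}]'
python3 -m handwheel '[{"tx":0,"ty":0,"tz":-0.1,"wx":0,"wy":0,"wz":0},{"tx":0,"ty":0,"tz":-0.2,"wx":0,"wy":0,"wz":0},{"tx":0,"ty":0,"tz":-0.2,"wx":0,"wy":0,"wz":0},{"tx":0,"ty":0,"tz":-0.2,"wx":0,"wy":0,"wz":0},{"tx":0,"ty":0,"tz":-0.2,"wx":0,"wy":0,"wz":0}]'
```

```text
time: 13.78
ee_pos: [0.5465, -0.0519, 0.1038]
tool_rot: [-0.158, -3.137, -0.0]
wrist_force: [0.4, 0.1, -0.9]
grip_width: 0.0138
gripper_force: 40.0
time: 14.4
ee_pos: [0.5467, -0.0519, 0.1022]
tool_rot: [0.158, 3.137, 0.0]
wrist_force: [0.1, -0.6, 0.0]
grip_width: 0.0138
gripper_force: 40.0
```

```bash
python3 -m handwheel '[{"tx":0,"ty":0,"tz":-0.1,"wx":0,"wy":0,"wz":0},{"tx":0,"ty":0,"tz":-0.2,"wx":0,"wy":0,"wz":0},{"tx":0,"ty":0,"tz":-0.3,"wx":0,"wy":0,"wz":0},{"tx":0,"ty":0,"tz":-0.3,"wx":0,"wy":0,"wz":0},{"tx":0,"ty":0,"tz":-0.3,"wx":0,"wy":0,"wz":0}]'
python3 -m handwheel '[{"tx":0,"ty":0,"tz":-0.1,"wx":0,"wy":0,"wz":0},{"tx":0,"ty":0,"tz":-0.2,"wx":0,"wy":0,"wz":0},{"tx":0,"ty":0,"tz":-0.25,"wx":0,"wy":0,"wz":0},{"tx":0,"ty":0,"tz":-0.25,"wx":0,"wy":0,"wz":0},{"tx":0,"ty":0,"tz":-0.25,"wx":0,"wy":0,"wz":0}]'
```

```text
time: 15.02
ee_pos: [0.5468, -0.0519, 0.0995]
tool_rot: [0.158, 3.137, 0.0]
wrist_force: [-1.7, 0.3, 4.5]
grip_width: 0.0137
gripper_force: 40.0
time: 15.65
ee_pos: [0.5468, -0.0519, 0.0973]
tool_rot: [0.158, 3.137, -0.0]
wrist_force: [-1.5, 1.0, 6.9]
grip_width: 0.0138
gripper_force: 40.0
```

```bash
python3 -m handwheel '[{"tx":0,"ty":0,"tz":-0.1,"wx":0,"wy":0,"wz":0},{"tx":0,"ty":0,"tz":-0.15,"wx":0,"wy":0,"wz":0},{"tx":0,"ty":0,"tz":-0.15,"wx":0,"wy":0,"wz":0},{"tx":0,"ty":0,"tz":-0.15,"wx":0,"wy":0,"wz":0},{"tx":0,"ty":0,"tz":-0.15,"wx":0,"wy":0,"wz":0}]'
python3 -m handwheel '[{"tx":0,"ty":0,"tz":-0.05,"wx":0,"wy":0,"wz":0},{"tx":0,"ty":0,"tz":-0.05,"wx":0,"wy":0,"wz":0},{"tx":0,"ty":0,"tz":-0.05,"wx":0,"wy":0,"wz":0},{"tx":0,"ty":0,"tz":-0.05,"wx":0,"wy":0,"wz":0},{"tx":0,"ty":0,"tz":-0.05,"wx":0,"wy":0,"wz":0}]'
cat >> v.py <<'E'
cv2.imwrite('pics/v2.png',np.vstack([cv2.resize(s,(600,300),interpolation=cv2.INTER_CUBIC),cv2.resize(im[240:440,120:520],(600,300))]))
E
python3 v.py
```

```text
time: 16.27
ee_pos: [0.5469, -0.0519, 0.0962]
tool_rot: [0.158, 3.137, -0.0]
wrist_force: [-2.0, 0.9, 7.5]
grip_width: 0.0138
gripper_force: 40.0
time: 16.9
ee_pos: [0.5469, -0.0519, 0.0961]
tool_rot: [0.158, 3.136, -0.0]
wrist_force: [-3.0, 0.5, 9.3]
grip_width: 0.0138
gripper_force: 40.0
[ 0.5469 -0.0519  0.0961] tool y yaw 84.23104251401867 w 0.0138241580531197 [-3.   0.5  9.3] [0.18 0.66 0.03]
side 4167
top 4893
knob_nose [317.8 335.5] 0.66 [ 0.5723 -0.055   0.1039]
knob_nose [518.5 355.9] 0.6 [0.5973 0.0604 0.1039]
```

View pics/v2.png

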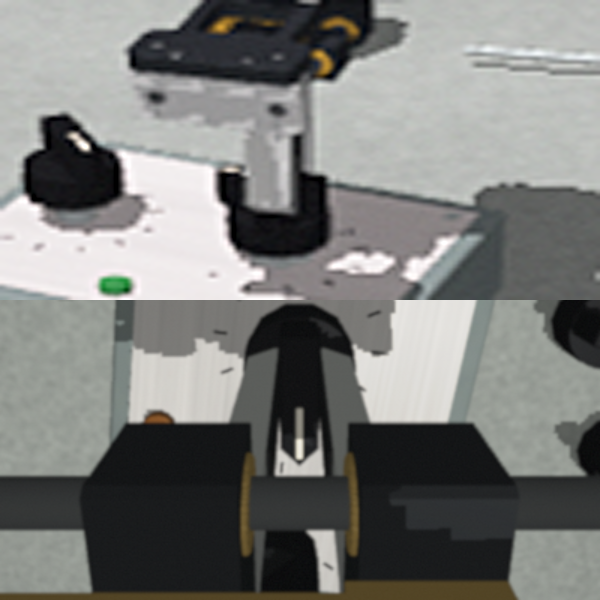

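The picture shows the knob sunk onto the shaft just above the box, at (280,225) in the upper half, upright and still gripped with its nose towards +x. TCP height and force match the hard stop: 21 mm of travel past the tip and about 10 N.

```bash
python3 -c "
from plant import manip
print(manip.close_job())"
```

```text
the job is handed in; nothing more can be done
None
```

I handed the job in at about 17 s with the nut turned about 1.0 rad clockwise to its stop and the knob on the D-shaft, held pressed down about 6 mm at about 10 N; no verdict was returned.

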